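# Queue the compression specimens by height

### The job

Line up the four cylindrical test specimens for the testing machine on the grey queue board in order of height: the shortest upright on the red one-dot mark, then each taller one on the two-dot and three-dot marks, and the tallest on the four-dot mark. Each must stand centred within its round mark and be let go; do not knock any specimen over, and leave the amber jar and the steel load cell where they are.

Things in the scene. Friction and masses are not known exactly. Their poses are not given: they have to be found in the camera images.
- brass_mid (a point): Compression specimen: a loose upright brass yellow metal cylinder, 30 mm in diameter and 40 mm tall, with two thin black lines round it. The point is its centre, 20 mm above its foot; z is its axis (up).
- white_mid (a point): Compression specimen: a loose upright white plastic cylinder, 30 mm in diameter and 55 mm tall, with two thin black lines round it. The point is its centre, 27.5 mm above its foot; z is its axis (up).
- blue_mid (a point): Compression specimen: a loose upright blue plastic cylinder, 30 mm in diameter and 70 mm tall, with two thin black lines round it. The point is its centre, 35 mm above its foot; z is its axis (up).
- green_mid (a point): Compression specimen: a loose upright green glass-fibre plastic cylinder, 30 mm in diameter and 85 mm tall, with two thin black lines round it. The point is its centre, 42.5 mm above its foot; z is its axis (up).
- mark1: Place 1 in the row: a flat round red mark with a thin black rim, 46 mm in diameter, with one black dot beside it. The marks stand 70 mm apart in a straight row along the grey board (270 x 90 mm, 6 mm thick, fixed to the bench, turned any way), in order of their dots; the origin is the disc's centre, on the board's top face 6 mm above the bench; y runs along the row from one dot towards four, and the dots lie at the disc's -x side, 34 mm from its centre.
- mark2: Place 2 in the row: a flat round white mark with a thin black rim, 46 mm in diameter, with two black dots beside it. Origin and axes as for mark1.
- mark3: Place 3 in the row: a flat round white mark with a thin black rim, 46 mm in diameter, with three black dots beside it. Origin and axes as for mark1.
- mark4: Place 4 in the row: a flat round white mark with a thin black rim, 46 mm in diameter, with four black dots beside it. Origin and axes as for mark1.
- jar: Loose amber glass jar with a black cap, 54 mm in diameter and 65 mm tall; a bystander to be left alone. Origin at the centre of its underside.
- loadcell: Loose round steel load cell with a red band, 72 mm in diameter, 46 mm tall with its stud, and a black connector reaching 53 mm to its +x side; a bystander to be left alone. Origin at the centre of its underside.

How it is judged:
By the outcome, as a careful person would: the job done as asked, in the order asked, and still so for the second after the job is handed in, with the robot touching nothing.
It also fails if it takes over 96 s, if anything falls off the work surface, if the arm or the gripper's body presses on something with over 40 N, if the wrist force passes 120 N, or if a joint passes its speed limit or range.

### The arm

A 7-joint arm with a two-finger parallel gripper is mounted at the origin on the work surface. World frame = base frame: x ahead of the robot, y to its left, z up, the work surface at z = 0. Lengths are in m, angles in degrees, forces in N, time in s.
With the tool pointing down it reaches from about 0.425 to 0.875 m from the base axis. Payload 4.7 kg.
Tool frame: the origin (TCP) lies at the very end of the fingers, on their centre line; the grasp point (between the pads) lies 19 mm behind it; z points along the fingers, y is the direction in which the jaws open and shut (so a half turn about z gives the same grasp; the last joint's range is limited). The gripper opens to 87 mm and grips with 3 to 60 N. Pads are 19 mm wide; open, the fingers measure 117 mm over their backs; the gripper's body (75 mm by 190 mm) begins 51 mm behind the grasp point.
Start: joints at [65.839, 18.392, -4.016, 83.108, 1.295, 78.541, -3.26], TCP at [0.274, -0.589, 0.223] pointing down, gripper open.
Joint ranges: [-163.93, 163.93], [-17.29, 119.83], [-79.2, 71.16], [3.27, 140.29], [-89.18, 269.18], [5.43, 117.66], [-154.24, 154.24]. Speed limits (degrees/s): [147.25, 147.25, 180, 180, 180, 180, 180].

### API

Orientations are given as [roll, pitch, yaw] about the fixed x, y, z axes, in that order (R = Rz(yaw) Ry(pitch) Rx(roll)).
In Python, from cell import env gives the robot as it stands.
- The arm moves only by the tool servo_tool, never from a script. Its argument "increments" is a list that holds one entry, the list of rows, each a list of 7 numbers: the shift along the tool's x, y, z in m, then the turn, a rotation vector about the tool's x, y, z in degrees, then the opening, from -1 (shut) to 1 (fully open). In form: [[[dx, dy, dz, rx, ry, rz, fingers], ...]]. A call has 1 to 20 rows; each row is the pose to reach, as a shift and turn from the pose commanded when the call began, along the tool's axes at that moment; what a row does not reach only later rows make up. A row lasts 1/10 s, in which the tool goes at most 50 mm and 8.59 degrees, less where a joint would pass 70% of its speed; a pose out of reach is approached as far as the arm can. A call with a gripper value outside its range is refused whole. The fingers move at their own pace and stop on an object; "squeeze" is the grip in N (left out, the last holds). Time passes only in rows, so rows that repeat a pose let the fingers close. It gives the time, the measured TCP pose, the force and the opening at its end, in the units of the state.
- env.get_obs(): the state, without advancing time (a new reading comes with each control period).
- env.read_camera(name): name is "scene" or "top" or "wrist"; returns a dict with "frame" (420x560x3 uint8, blue, green, red), "intrinsics" (3x3 intrinsics, pixels), "rvec" (rotation vector, rad) and "tvec" (3), from world to camera coordinates, as OpenCV has them. Camera axes: x right, y down, z forward; pixel columns grow to the right and rows downward; lengths in m; the calibration is good to about 2 mm. A picture is of the moment at which its call begins. There is no depth.
- env.sign_off(): hands the job in, once; it reports no verdict.
The state is a dict: "time_s": time; "qpos": joint angles; "joint_velocities": joint speeds; "effort": joint torques, N m; "tool_pos": TCP position; "tool_rot": TCP orientation; "force": force on the tool from outside, world axes, zero at the start; "wrist_torque": the same for the moment, N m; "grip_width": finger opening in m.
Only numpy, scipy, OpenCV 4.12 (cv2) and the standard library are available. Lean on these libraries where they do the work, as an engineer would, in place of code of your own. Each camera call takes 0.05 s, during which the arm holds its last target.

## Working session

There is one attempt and no reset: what is moved stays moved. The work goes in short steps, Python scripts to look and compute and a tool call to move; the robot and the scene stay as the last step left them, time stands still between calls to the robot, and variables do not carry over. Pictures are saved under pics/ and viewed, and the job is handed in when it is done.

Besides the shell and the picture viewer there is one more tool, called after ">>>" in YAML: its name, and indented under it one key for each argument. servo_tool: Moves the arm, as the interface text tells. Its arguments: {"type":"object","properties":{"increments":{"type":"array","items":{"type":"array","items":{"type":"array","items":{"type":"number"}}}},"squeeze":{"type":"number"}},"required":["increments"]}

```bash
ls; mkdir -p pics; python3 - <<'E'
from cell import env
import cv2
o=env.get_obs();print(o)
for n in("scene","top","wrist"):
    c=env.read_camera(n);cv2.imwrite(f"pics/{n}0.png",c["frame"]);print(n,c["intrinsics"].tolist(),c["rvec"],c["tvec"])
E
```

```text
pics
{'time_s': 0.0, 'qpos': array([65.83768303, 18.43935868, -4.01730231, 83.17346455,  1.29384485,
       78.54047489, -3.2618395 ]), 'joint_velocities': array([-0.02349669,  0.07902214,  0.04229784,  0.01564429,  0.04830568,
        0.00363481,  0.00862579]), 'effort': array([ 2.41714934e-04, -4.91285098e+01, -4.03567208e-01, -3.12526131e+01,
       -6.37806044e-02,  4.37191303e-02,  1.61109811e-04]), 'tool_pos': array([ 0.27414474, -0.58876195,  0.22147095]), 'tool_rot': array([-1.79891886e+02,  3.97965258e-03,  2.49716489e+01]), 'force': array([-0.00523847,  0.4634491 , -0.03116763]), 'wrist_torque': array([-0.0114697 ,  0.00108172,  0.01830121]), 'grip_width': 0.08679493648225232}
scene [[529.3255935818463, 0.0, 286.726115976425], [0.0, 529.3255935818463, 208.05381865615993], [0.0, 0.0, 1.0]] [ 1.35064434  1.99207433 -1.02023488] [ 0.18291547 -0.23794176  1.73386613]
top [[487.9264665197619, 0.0, 272.2199678425919], [0.0, 487.9264665197619, 207.18556175753756], [0.0, 0.0, 1.0]] [ 2.16025806 -2.14385358  0.13087495] [1.41308766e-03 5.32059618e-01 1.50164553e+00]
wrist [[332.7946407172669, 0.0, 282.1193317431259], [0.0, 332.7946407172669, 206.06795861477514], [0.0, 0.0, 1.0]] [-2.42682078  1.5472374   0.23813458] [-0.64866845 -0.03707226  0.39206369]
```

View pics/scene0.png

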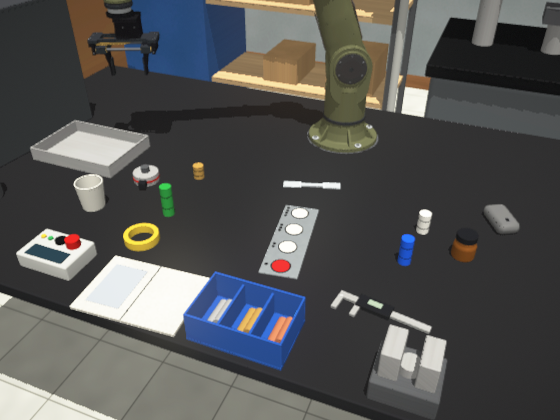

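View pics/top0.png

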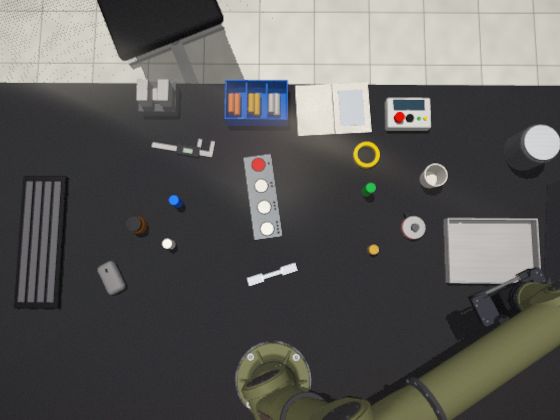

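View pics/wrist0.png

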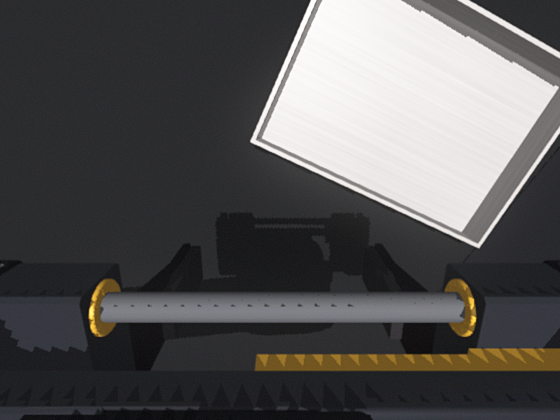

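```bash
cat > h.py <<'E'
import numpy as np, cv2
from scipy.optimize import least_squares
def P(c): 
    R=cv2.Rodrigues(np.array(c["rvec"],float))[0]; return c["intrinsics"],R,np.array(c["tvec"],float).ravel()
def ray(c,uv):
    K,R,t=P(c); d=R.T@np.linalg.inv(K)@np.array([uv[0],uv[1],1.]); return -R.T@t,d/np.linalg.norm(d)
def onz(c,uv,z):
    o,d=ray(c,uv); return o+d*(z-o[2])/d[2]
def tri(cs,uvs):
    A=np.zeros((3,3));b=np.zeros(3);L=[ray(c,u) for c,u in zip(cs,uvs)]
    for o,d in L:
        M=np.eye(3)-np.outer(d,d);A+=M;b+=M@o
    p=np.linalg.solve(A,b); return p,[np.linalg.norm((np.eye(3)-np.outer(d,d))@(p-o))*1000 for o,d in L]
def proj(c,p):
    K,R,t=P(c); return cv2.projectPoints(np.array([p],float),np.array(c["rvec"],float),t,K,None)[0].ravel()
def blobs(m,amin=20):
    cs=cv2.findContours(m.astype(np.uint8),cv2.RETR_EXTERNAL,cv2.CHAIN_APPROX_NONE)[0]
    return [k for k in cs if cv2.contourArea(k)>=amin]
E
python3 - <<'E'
from cell import env
import cv2,numpy as np
from h import *
S=env.read_camera("scene");T=env.read_camera("top")
def crop(c,x,y,r=28,k=7):
    return cv2.resize(c["frame"][y-r:y+r,x-r:x+r],(200,200),interpolation=cv2.INTER_NEAREST)
a=np.hstack([crop(S,167,200),crop(S,199,171),crop(S,424,222),crop(S,406,250)])
b=np.hstack([crop(T,370,188),crop(T,374,250),crop(T,168,244),crop(T,175,201)])
cv2.imwrite("pics/crops.png",np.vstack([a,b]))
for n,c in(("S",S),("T",T)):print(n,ray(c,(280,210)))
t=T["frame"][145:250,230:300];cv2.imwrite("pics/board.png",cv2.resize(t,None,fx=5,fy=5,interpolation=cv2.INTER_NEAREST))
E
```

```text
S (array([1.51177049, 0.39210168, 0.81066167]), array([-0.75278963, -0.30531304, -0.58317383]))
T (array([ 0.33582944, -0.0054977 ,  1.55731085]), array([ 0.12214398, -0.00884376, -0.99247299]))
```

View pics/crops.png

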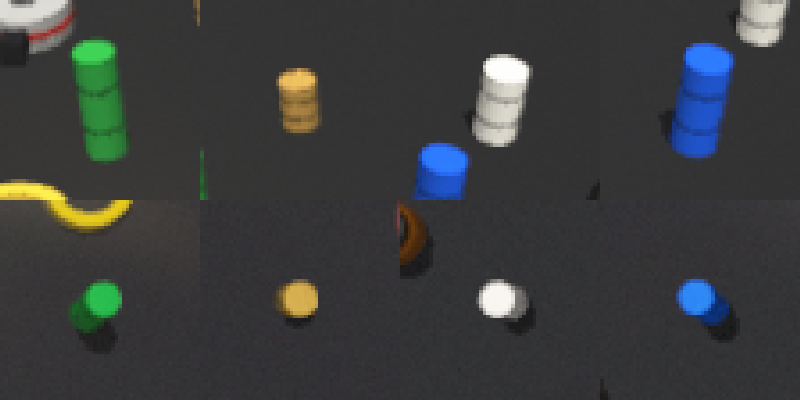

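View pics/board.png

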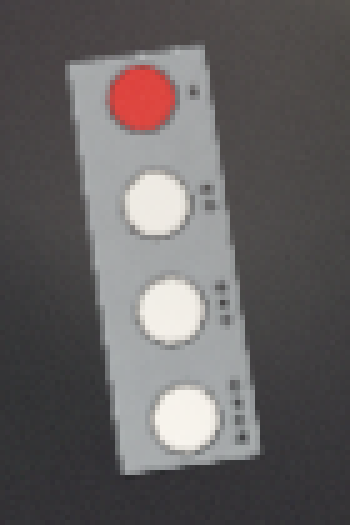

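The crops show each specimen upright with a bright top disc in both views. The board has one dot at the red end, far from the robot, and four dots at the near end. I'll segment the top discs and marks and triangulate them.

```bash
cat > m.py <<'E'
from cell import env
from h import *
S=env.read_camera("scene");T=env.read_camera("top")
def pick(c,name,near,top=True):
    f=c["frame"].astype(int);B,G,R=f[...,0],f[...,1],f[...,2];mx=f.max(2);mn=f.min(2)
    m={"green":(G>1.6*R)&(G>1.6*B)&(G>60),"brass":(R>1.35*B)&(G>B)&(R>80),"white":(mn>60)&(mx-mn<50),"blue":(B>1.6*R)&(B>80),"red":(R>1.8*G)&(R>100),"mark":(mn>190)}[name]
    w=np.zeros_like(m);x,y=near;w[y-24:y+24,x-24:x+24]=1;m&=w
    k=min(blobs(m),key=lambda k:np.hypot(*(k.reshape(-1,2).mean(0)-near)))
    mm=np.zeros(m.shape,np.uint8);cv2.drawContours(mm,[k],-1,1,-1)
    if not top: 
        wgt=mm.astype(float);ys,xs=np.nonzero(mm);return np.array([xs.mean(),ys.mean()]),len(xs)
    v=mx*(mm>0);hi=np.percentile(v[mm>0],95)
    # bright top: threshold between top and side levels
    th,_=cv2.threshold(v[mm>0].astype(np.uint8).reshape(-1,1),0,255,cv2.THRESH_OTSU)
    th=max(th,0.86*hi) if c is S else max(th,0.7*hi)
    k=max(blobs((v>th),5),key=cv2.contourArea);mm[:]=0;cv2.drawContours(mm,[k],-1,1,-1)
    ys,xs=np.nonzero(mm);return np.array([xs.mean(),ys.mean()]),(len(xs),np.ptp(xs)+1,np.ptp(ys)+1)
if __name__=="__main__":
    H=dict(brass=.04,white=.055,blue=.07,green=.085)
    for n,s,t in(("green",(167,200),(370,188)),("brass",(199,171),(374,250)),("white",(424,222),(168,244)),("blue",(406,250),(175,201))):
        a,i=pick(S,n,s);b,j=pick(T,n,t);p,e=tri([S,T],[a,b])
        print(n,a.round(1),i,b.round(1),j,"tri",p.round(4),np.round(e,1),"top@H",onz(T,b,H[n])[:2].round(4),"scene@H",onz(S,a,H[n])[:2].round(4))
    M=[]
    for n,s,t in(("red",(281,266),(258,165)),("mark",(288,247),(261,186)),("mark",(294,229),(264,207)),("mark",(300,213),(267,229))):
        a,i=pick(S,n,s,0);b,j=pick(T,n,t,0);p,e=tri([S,T],[a,b]);M.append(p)
        print(n,a.round(1),i,b.round(1),j,"tri",p.round(4),np.round(e,1),"top",onz(T,b,.006)[:2].round(4),"scene",onz(S,a,.006)[:2].round(4))
    print(np.linalg.norm(np.diff(M,axis=0),axis=1))
E
python3 m.py
```

```text
green [164.3 186.2] (48, np.int64(11), np.int64(6)) [370.4 187.2] (77, np.int64(10), np.int64(10)) tri [ 0.5893 -0.2942  0.085 ] [0. 0.] top@H [ 0.5893 -0.2942] scene@H [ 0.5893 -0.2943]
brass [197.6 165.1] (38, np.int64(10), np.int64(5)) [373.5 249.1] (74, np.int64(10), np.int64(9)) tri [ 0.4026 -0.3093  0.0397] [0.2 0.2] top@H [ 0.4027 -0.3094] scene@H [ 0.4031 -0.3088]
white [425.3 213.3] (74, np.int64(12), np.int64(8)) [166.7 243.2] (76, np.int64(10), np.int64(10)) tri [0.4151 0.3294 0.0546] [0. 0.] top@H [0.4151 0.3294] scene@H [0.4158 0.3295]
blue [407.6 238.2] (88, np.int64(12), np.int64(9)) [173.5 199.5] (77, np.int64(10), np.int64(10)) tri [0.5489 0.3099 0.0704] [0. 0.] top@H [0.549 0.31 ] scene@H [0.5483 0.3099]
red [280.3 265.5] 186 [258.  164.2] 132 tri [0.6752 0.0532 0.0078] [0.3 0.3] top [0.6757 0.0531] scene [0.6733 0.0528]
mark [287.1 246.1] 153 [260.7 185.4] 118 tri [0.6058 0.043  0.0083] [0.2 0.2] top [0.6061 0.0433] scene [0.6032 0.0418]
mark [293.5 228.6] 133 [263.7 206.7] 120 tri [0.5369 0.0328 0.0085] [0.1 0.1] top [0.5372 0.0329] scene [0.5339 0.0316]
mark [299.3 212.6] 124 [266.6 228.3] 124 tri [0.4676 0.0227 0.008 ] [0.3 0.3] top [0.4677 0.023 ] scene [0.4651 0.0215]
[0.07022411 0.06964119 0.0699781 ]
```

```bash
cat > g.py <<'E'
from cell import env
from h import *
from scipy.spatial.transform import Rotation as Ro
def go(x,y,z,yaw):
    o=env.get_obs();R=Ro.from_euler("xyz",o["tool_rot"],degrees=True)
    d=R.inv().apply(np.array([x,y,z])-o["tool_pos"]);r=(R.inv()*Ro.from_euler("xyz",[180,0,yaw],degrees=True)).as_rotvec(degrees=True)
    print("pos",o["tool_pos"].round(4),o["tool_rot"].round(2),"inc",d.round(4),r.round(2),"dist",np.linalg.norm(d).round(3),"q7",o["qpos"][6].round(1),"t",o["time_s"])
E
python3 - <<'E'
from g import *
go(.4027,-.3094,.16,8.3)
c=env.read_camera("wrist");o=env.get_obs();R=Ro.from_euler("xyz",o["tool_rot"],degrees=True)
print("cam in tool",R.inv().apply(ray(c,(0,0))[0]-o["tool_pos"]))
E
```

```text
pos [ 0.2743 -0.5892  0.2223] [-179.98    0.     24.97] inc [ 0.2345 -0.1994  0.0624] [-2.000e-02  1.000e-02  1.667e+01] dist 0.314 q7 -3.3 t 0.35
cam in tool [ 0.08112334 -0.00035797 -0.16241307]
```

>>> servo_tool:
  increments:
    - [[0.02,-0.018,0.005,0,0,2,1],[0.06,-0.05,0.016,0,0,5,1],[0.1,-0.085,0.027,0,0,8,1],[0.14,-0.119,0.037,0,0,11,1],[0.18,-0.153,0.048,0,0,14,1],[0.21,-0.18,0.056,0,0,16,1],[0.228,-0.194,0.061,0,0,16.7,1],[0.2345,-0.1994,0.0624,0,0,16.7,1],[0.2345,-0.1994,0.0624,0,0,16.7,1],[0.2345,-0.1994,0.0624,0,0,16.7,1],[0.2345,-0.1994,0.0624,0,0,16.7,1]]
  squeeze: 25

```text
time_s: 1.5
tool_pos: [0.4019, -0.3117, 0.1605]
tool_rot: [179.9, -0.0, 8.1]
force: [-1.4, 0.3, -0.4]
grip_width: 0.087
```

```bash
python3 - <<'E'
from g import *
go(.4027,-.3094,.009,8.3)
c=env.read_camera("wrist");cv2.imwrite("pics/w1.png",c["frame"]);print(proj(c,(.4027,-.3094,.04)),proj(c,(.4027,-.3094,0)))
E
```

```text
pos [ 0.4019 -0.3117  0.1605] [179.95  -0.     8.09] inc [ 0.0011 -0.0023  0.1515] [ 0.05 -0.   -0.21] dist 0.152 q7 -48.1 t 1.5
[279.65752836 197.10144244] [279.91011077 186.20071116]
```

View pics/w1.png

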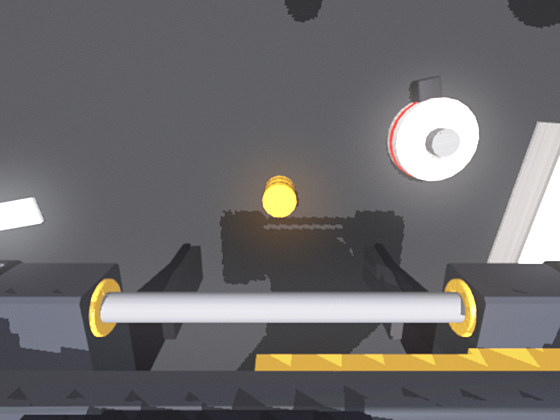

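The brass top disc is at about (280,199) in the wrist view, against a predicted (279.7,197.1). That agrees to under 2 mm, so I'm descending to grasp it.

>>> servo_tool:
  increments:
    - [[0.001,-0.002,0.02,0,0,0,1],[0.001,-0.002,0.055,0,0,0,1],[0.001,-0.002,0.09,0,0,0,1],[0.001,-0.002,0.12,0,0,0,1],[0.001,-0.002,0.14,0,0,0,1],[0.001,-0.002,0.15,0,0,0,1],[0.001,-0.002,0.15,0,0,0,1],[0.001,-0.002,0.15,0,0,0,0],[0.001,-0.002,0.15,0,0,0,-0.4],[0.001,-0.002,0.15,0,0,0,-1],[0.001,-0.002,0.15,0,0,0,-1],[0.001,-0.002,0.15,0,0,0,-1],[0.001,-0.002,0.15,0,0,0,-1],[0.001,-0.002,0.15,0,0,0,-1],[0.001,-0.002,0.15,0,0,0,-1],[0.001,-0.002,0.15,0,0,0,-1]]

```text
time_s: 3.15
tool_pos: [0.4035, -0.3076, 0.0102]
tool_rot: [180.0, -0.0, 8.3]
force: [-0.1, -1.0, -0.3]
grip_width: 0.0294
```

```bash
python3 - <<'E'
from g import *
go(.4027,-.3094,.15,8.3);print(env.get_obs()["grip_width"])
c=env.read_camera("top");cv2.imwrite("pics/t1.png",cv2.resize(c["frame"][130:350,280:560],None,fx=2.5,fy=2.5))
E
```

```text
pos [ 0.4035 -0.3076  0.0102] [ 1.7998e+02 -1.0000e-02  8.2700e+00] inc [-0.0011  0.0017 -0.1398] [ 0.02 -0.01 -0.03] dist 0.14 q7 -51.1 t 3.15
0.029440135219448663
```

>>> servo_tool:
  increments:
    - [[0,0,-0.02,0,0,0,-1],[0,0,-0.06,0,0,0,-1],[0,0,-0.1,0,0,0,-1],[0,0,-0.13,0,0,0,-1],[0,0,-0.14,0,0,0,-1],[0,0,-0.14,0,0,0,-1],[0,0,-0.14,0,0,0,-1]]

```text
time_s: 3.9
tool_pos: [0.4023, -0.3066, 0.1481]
tool_rot: [-179.9, 0.1, 8.3]
force: [-0.2, -0.5, -3.6]
grip_width: 0.0291
```

```bash
python3 - <<'E'
from g import *
go(.6757,.0531,.12,8.3);print(env.get_obs()["grip_width"],env.get_obs()["force"])
E
```

```text
pos [ 0.4023 -0.3066  0.1481] [-1.7987e+02  1.3000e-01  8.2700e+00] inc [ 0.3223 -0.3166  0.0281] [-0.13  0.13 -0.03] dist 0.453 q7 -48.5 t 3.9
0.02907489436390291 [-0.19126383 -0.54159164 -3.58262141]
```

>>> servo_tool:
  increments:
    - [[0.014,-0.014,0.0,0,0,0,-1],[0.042,-0.042,0.0,0,0,0,-1],[0.073,-0.072,0.0,0,0,0,-1],[0.105,-0.103,0.0,0,0,0,-1],[0.137,-0.135,0.0,0,0,0,-1],[0.169,-0.166,0.0,0,0,0,-1],[0.2,-0.197,0.005,0,0,0,-1],[0.232,-0.228,0.01,0,0,0,-1],[0.264,-0.259,0.015,0,0,0,-1],[0.292,-0.287,0.02,0,0,0,-1],[0.312,-0.307,0.025,0,0,0,-1],[0.322,-0.3166,0.028,0,0,0,-1],[0.322,-0.3166,0.028,0,0,0,-1],[0.322,-0.3166,0.028,0,0,0,-1],[0.322,-0.3166,0.028,0,0,0,-1]]

```text
time_s: 5.4
tool_pos: [0.676, 0.0496, 0.1217]
tool_rot: [179.9, 0.1, 8.1]
force: [-0.6, -1.0, -2.2]
grip_width: 0.0297
```

```bash
python3 - <<'E'
from g import *
go(.6757,.0531,.017,8.3)
c=env.read_camera("wrist");cv2.imwrite("pics/w2.png",c["frame"]);print(proj(c,(.6757,.0531,.006)))
go(.6757,.0531,.017,8.3)
E
```

```text
pos [0.676  0.0496 0.1217] [1.7991e+02 8.0000e-02 8.1200e+00] inc [ 0.0004 -0.0037  0.1047] [ 0.09  0.08 -0.18] dist 0.105 q7 -97.5 t 5.4
[277.92509889 199.37597801]
pos [0.6762 0.0497 0.1222] [1.7991e+02 3.0000e-02 8.1100e+00] inc [ 1.000e-04 -3.600e-03  1.052e-01] [ 0.09  0.03 -0.19] dist 0.105 q7 -97.5 t 5.45
```

View pics/w2.png

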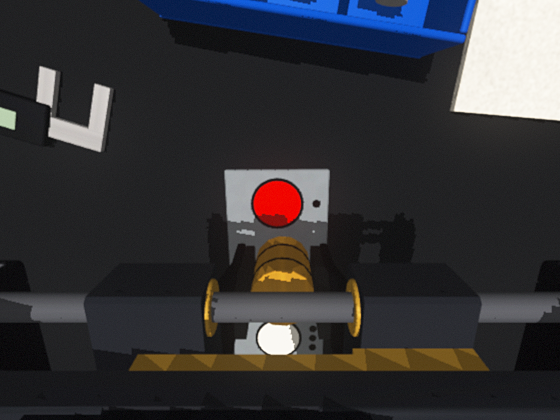

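>>> servo_tool:
  increments:
    - [[0,-0.001,0.015,0,0,0,-1],[0,-0.001,0.04,0,0,0,-1],[0,-0.001,0.065,0,0,0,-1],[0,-0.001,0.085,0,0,0,-1],[0,-0.001,0.095,0,0,0,-1],[0,-0.001,0.095,0,0,0,-1],[0,-0.001,0.095,0,0,0,-1],[0,-0.001,0.095,0,0,0,-1]]

```text
time_s: 6.25
tool_pos: [0.6776, 0.0533, 0.0287]
tool_rot: [180.0, -0.2, 8.3]
force: [0.2, 0.1, -3.1]
grip_width: 0.0293
```

```bash
python3 - <<'E'
from g import *
go(.6755,.0527,.017,8.3)
c=env.read_camera("wrist");cv2.imwrite("pics/w3.png",c["frame"][150:350,180:400])
c=env.read_camera("scene");cv2.imwrite("pics/s3.png",cv2.resize(c["frame"][190:290,220:360],None,fx=5,fy=5))
E
```

```text
pos [0.6776 0.0533 0.0287] [ 1.7998e+02 -1.5000e-01  8.2600e+00] inc [-0.0022  0.0003  0.0117] [ 0.02 -0.15 -0.04] dist 0.012 q7 -99.4 t 6.25
```

View pics/s3.png

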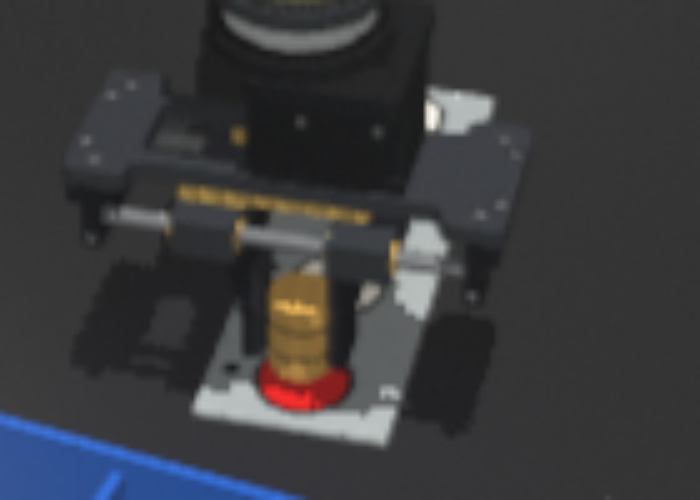

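The brass foot hangs just above the red disc in the scene view. I'm lowering it the last 12 mm and letting go.

>>> servo_tool:
  increments:
    - [[-0.002,0,0.004,0,0,0,-1],[-0.002,0,0.008,0,0,0,-1],[-0.002,0,0.0115,0,0,0,-1],[-0.002,0,0.0115,0,0,0,-1],[-0.002,0,0.0115,0,0,0,-1],[-0.002,0,0.0115,0,0,0,-1]]

```text
time_s: 6.95
tool_pos: [0.6744, 0.0528, 0.0162]
tool_rot: [180.0, 0.0, 8.3]
force: [-3.6, -0.7, 5.6]
grip_width: 0.0293
```

```bash
python3 - <<'E'
from g import *
go(.6755,.0527,.017,8.3);print(env.get_obs()["force"])
E
```

```text
pos [0.6744 0.0528 0.0162] [1.7998e+02 2.0000e-02 8.2700e+00] inc [ 0.0011  0.0003 -0.0008] [ 0.02  0.02 -0.03] dist 0.001 q7 -99.6 t 6.95
[-3.55483646 -0.69111476  5.55385587]
```

>>> servo_tool:
  increments:
    - [[0,0,0,0,0,0,-0.2],[0,0,0,0,0,0,0],[0,0,0,0,0,0,0.3],[0,0,0,0,0,0,0.6],[0,0,0,0,0,0,0.6],[0,0,0,0,0,0,0.6],[0,0,-0.02,0,0,0,0.6],[0,0,-0.06,0,0,0,1],[0,0,-0.1,0,0,0,1],[0,0,-0.13,0,0,0,1],[0,0,-0.145,0,0,0,1],[0,0,-0.145,0,0,0,1],[0,0,-0.145,0,0,0,1]]

```text
time_s: 8.25
tool_pos: [0.6737, 0.0527, 0.1591]
tool_rot: [180.0, 0.1, 8.3]
force: [0.2, 0.4, -1.1]
grip_width: 0.0871
```

```bash
python3 - <<'E'
from g import *
go(.4151,.3294,.16,8.3)
c=env.read_camera("scene");cv2.imwrite("pics/s4.png",cv2.resize(c["frame"][190:290,220:360],None,fx=5,fy=5))
c=env.read_camera("wrist");cv2.imwrite("pics/w4.png",c["frame"])
E
```

```text
pos [0.6737 0.0527 0.1591] [1.7999e+02 1.2000e-01 8.2700e+00] inc [-0.2161 -0.311  -0.0005] [ 0.01  0.12 -0.03] dist 0.379 q7 -97.0 t 8.25
```

View pics/w4.png

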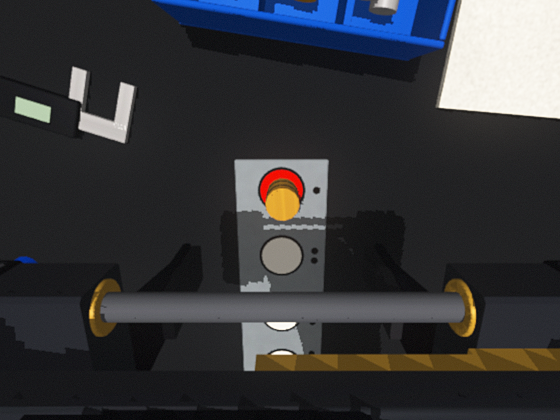

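View pics/s4.png

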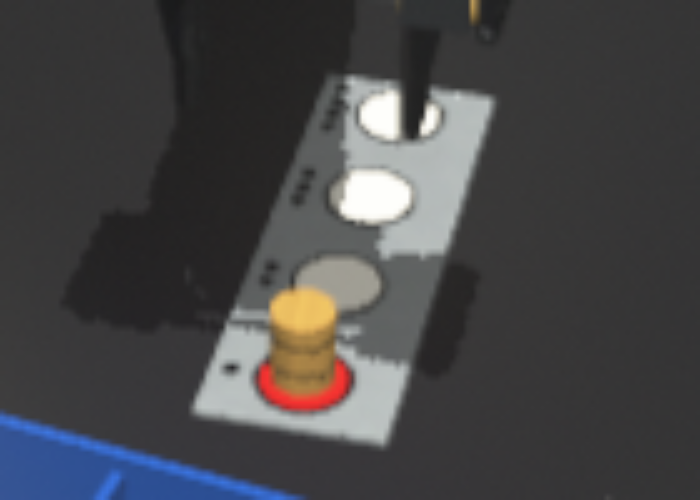

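Brass is upright at (282,203) in the wrist view, with the red rim showing all round its foot in the scene view. White is next.

>>> servo_tool:
  increments:
    - [[-0.009,-0.013,0,0,0,0,1],[-0.025,-0.037,0,0,0,0,1],[-0.046,-0.066,0,0,0,0,1],[-0.068,-0.097,0,0,0,0,1],[-0.09,-0.129,0,0,0,0,1],[-0.112,-0.16,0,0,0,0,1],[-0.133,-0.192,0,0,0,0,1],[-0.155,-0.223,0,0,0,0,1],[-0.177,-0.255,0,0,0,0,1],[-0.197,-0.284,0,0,0,0,1],[-0.21,-0.303,0,0,0,0,1],[-0.216,-0.311,0,0,0,0,1],[-0.216,-0.311,0,0,0,0,1],[-0.216,-0.311,0,0,0,0,1],[-0.216,-0.311,0,0,0,0,1],[-0.216,-0.311,0,0,0,0,1]]

```text
time_s: 9.95
tool_pos: [0.417, 0.3284, 0.1604]
tool_rot: [180.0, 0.0, 8.1]
force: [0.0, 0.2, 0.3]
grip_width: 0.0866
```

```bash
python3 - <<'E'
from g import *
go(.4151,.3294,.013,8.3)
c=env.read_camera("wrist");cv2.imwrite("pics/w5.png",c["frame"]);print(proj(c,(.4151,.3294,.055)))
from m import pick
b,j=pick(env.read_camera("top"),"brass",(258,165));print(b,j,onz(env.read_camera("top"),b,.046))
E
```

```text
pos [0.417  0.3284 0.1604] [1.7998e+02 1.0000e-02 8.1200e+00] inc [-0.0017 -0.0013  0.1474] [ 0.02  0.01 -0.18] dist 0.147 q7 -128.3 t 9.95
[280.74620169 205.16945915]
[257.3655914  162.92473118] (93, np.int64(13), np.int64(12)) [0.67121149 0.05346322 0.046     ]
```

View pics/w5.png

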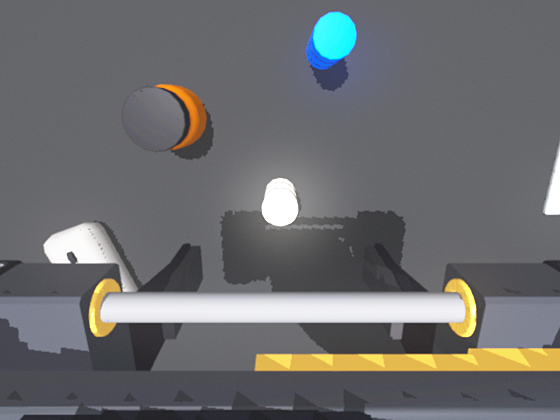

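White's top disc is at (280,208), about 2.5 mm nearer the base than predicted. The jar is clear of the fingers, so I'm descending.

>>> servo_tool:
  increments:
    - [[-0.002,-0.001,0.02,0,0,0,1],[-0.002,-0.001,0.055,0,0,0,1],[-0.002,-0.001,0.09,0,0,0,1],[-0.002,-0.001,0.12,0,0,0,1],[-0.002,-0.001,0.138,0,0,0,1],[-0.002,-0.001,0.147,0,0,0,1],[-0.002,-0.001,0.147,0,0,0,1],[-0.002,-0.001,0.147,0,0,0,0],[-0.002,-0.001,0.147,0,0,0,-0.3],[-0.002,-0.001,0.147,0,0,0,-1],[-0.002,-0.001,0.147,0,0,0,-1],[-0.002,-0.001,0.147,0,0,0,-1],[-0.002,-0.001,0.147,0,0,0,-1],[-0.002,-0.001,0.147,0,0,0,-1],[-0.002,-0.001,0.147,0,0,0,-1]]

```text
time_s: 11.7
tool_pos: [0.4139, 0.3303, 0.0136]
tool_rot: [180.0, 0.0, 8.3]
force: [-0.5, 0.9, 0.3]
grip_width: 0.0309
```

>>> servo_tool:
  increments:
    - [[0,0,-0.02,0,0,0,-1],[0,0,-0.06,0,0,0,-1],[0,0,-0.1,0,0,0,-1],[0,0,-0.13,0,0,0,-1],[0,0,-0.14,0,0,0,-1],[0,0,-0.14,0,0,0,-1],[0,0,-0.14,0,0,0,-1]]

```text
time_s: 12.4
tool_pos: [0.4132, 0.3295, 0.1521]
tool_rot: [179.9, 0.1, 8.3]
force: [0.4, -0.0, -1.5]
grip_width: 0.0294
```

```bash
python3 - <<'E'
from g import *
go(.6058,.0428,.15,8.3)
c=env.read_camera("top");cv2.imwrite("pics/t5.png",cv2.resize(c["frame"][145:250,230:300],None,fx=5,fy=5,interpolation=cv2.INTER_NEAREST))
E
```

```text
pos [0.4132 0.3295 0.1521] [1.7993e+02 1.2000e-01 8.2600e+00] inc [0.1494 0.3114 0.0022] [ 0.07  0.12 -0.04] dist 0.345 q7 -128.8 t 12.4
```

View pics/t5.png

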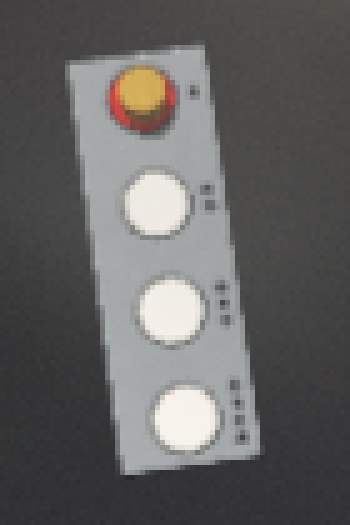

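>>> servo_tool:
  increments:
    - [[0.006,0.013,0,0,0,0,-1],[0.017,0.036,0,0,0,0,-1],[0.032,0.066,0,0,0,0,-1],[0.047,0.097,0,0,0,0,-1],[0.062,0.129,0,0,0,0,-1],[0.077,0.16,0,0,0,0,-1],[0.092,0.192,0,0,0,0,-1],[0.107,0.223,0.005,0,0,0,-1],[0.122,0.255,0.01,0,0,0,-1],[0.136,0.284,0.02,0,0,0,-1],[0.145,0.303,0.025,0,0,0,-1],[0.149,0.311,0.03,0,0,0,-1],[0.149,0.311,0.03,0,0,0,-1],[0.149,0.311,0.03,0,0,0,-1],[0.149,0.311,0.03,0,0,0,-1]]

```text
time_s: 13.95
tool_pos: [0.6055, 0.0464, 0.1241]
tool_rot: [-180.0, -0.0, 8.4]
force: [-0.5, 0.3, -0.7]
grip_width: 0.0294
```

```bash
python3 - <<'E'
from g import *
c=env.read_camera("top");p=onz(c,(258.6,163),.046);print("brass top",p)
go(.6055,.0428,.0205,8.3)
E
```

```text
brass top [0.67099475 0.04955822 0.046     ]
pos [0.6057 0.0461 0.1243] [-1.7998e+02 -4.0000e-02  8.4300e+00] inc [-0.0008  0.0033  0.1038] [-0.02 -0.04  0.13] dist 0.104 q7 -95.8 t 14.0
```

>>> servo_tool:
  increments:
    - [[0,0,0.015,0,0,0,-1],[0,0,0.04,0,0,0,-1],[0,0,0.065,0,0,0,-1],[0,0,0.085,0,0,0,-1],[0,0,0.093,0,0,0,-1],[0,0,0.093,0,0,0,-1],[0,0,0.093,0,0,0,-1],[0,0,0.093,0,0,0,-1]]

```text
time_s: 14.8
tool_pos: [0.6071, 0.0442, 0.032]
tool_rot: [180.0, -0.1, 8.3]
force: [0.6, 0.2, -1.4]
grip_width: 0.0293
```

```bash
python3 - <<'E'
from g import *
go(.6055,.0428,.0205,8.3)
E
```

```text
pos [0.6071 0.0442 0.032 ] [ 1.7998e+02 -1.4000e-01  8.2800e+00] inc [-0.0018  0.0012  0.0115] [ 0.02 -0.14 -0.02] dist 0.012 q7 -98.2 t 14.8
```

>>> servo_tool:
  increments:
    - [[-0.001,0.001,0.004,0,0,0,-1],[-0.001,0.001,0.008,0,0,0,-1],[-0.001,0.001,0.0115,0,0,0,-1],[-0.001,0.001,0.0115,0,0,0,-1],[-0.001,0.001,0.0115,0,0,0,-1],[-0.001,0.001,0.0115,0,0,0,-1]]

```text
time_s: 15.4
tool_pos: [0.6053, 0.0427, 0.0199]
tool_rot: [180.0, -0.0, 8.3]
force: [-1.5, -0.5, 5.0]
grip_width: 0.0292
```

```bash
python3 - <<'E'
from g import *
go(.6055,.0428,.0195,8.3);print(env.get_obs()["force"])
E
```

```text
pos [0.6053 0.0427 0.0199] [179.97  -0.     8.26] inc [ 0.0002 -0.0001  0.0004] [ 0.03 -0.   -0.04] dist 0.0 q7 -98.4 t 15.4
[-1.48468755 -0.48603191  5.03574934]
```

On the board at (0.6053, 0.0427). Releasing and raising.

>>> servo_tool:
  increments:
    - [[0,0,0,0,0,0,-0.2],[0,0,0,0,0,0,0],[0,0,0,0,0,0,0.3],[0,0,0,0,0,0,0.6],[0,0,0,0,0,0,0.6],[0,0,0,0,0,0,0.6],[0,0,-0.02,0,0,0,0.6],[0,0,-0.06,0,0,0,1],[0,0,-0.1,0,0,0,1],[0,0,-0.13,0,0,0,1],[0,0,-0.145,0,0,0,1],[0,0,-0.145,0,0,0,1],[0,0,-0.145,0,0,0,1]]

```text
time_s: 16.7
tool_pos: [0.6044, 0.0426, 0.1626]
tool_rot: [180.0, 0.1, 8.3]
force: [0.4, -1.2, -0.1]
grip_width: 0.0869
```

```bash
python3 - <<'E'
from g import *
go(.5485,.31,.17,8.3)
E
```

```text
pos [0.6044 0.0426 0.1626] [1.80e+02 1.20e-01 8.27e+00] inc [-0.0169 -0.2727 -0.0073] [ 0.    0.12 -0.03] dist 0.273 q7 -94.9 t 16.7
```

>>> servo_tool:
  increments:
    - [[-0.001,-0.013,0,0,0,0,1],[-0.003,-0.04,0,0,0,0,1],[-0.005,-0.075,-0.005,0,0,0,1],[-0.007,-0.11,-0.007,0,0,0,1],[-0.009,-0.145,-0.007,0,0,0,1],[-0.011,-0.18,-0.007,0,0,0,1],[-0.013,-0.215,-0.007,0,0,0,1],[-0.015,-0.245,-0.007,0,0,0,1],[-0.017,-0.265,-0.007,0,0,0,1],[-0.017,-0.272,-0.007,0,0,0,1],[-0.017,-0.272,-0.007,0,0,0,1],[-0.017,-0.272,-0.007,0,0,0,1],[-0.017,-0.272,-0.007,0,0,0,1]]

```text
time_s: 18.0
tool_pos: [0.55, 0.3076, 0.1706]
tool_rot: [179.9, 0.0, 8.1]
force: [0.9, -0.3, -0.7]
grip_width: 0.0867
```

```bash
python3 - <<'E'
from g import *
go(.5480,.31,.02,8.3)
c=env.read_camera("wrist");cv2.imwrite("pics/w6.png",c["frame"]);print(proj(c,(.549,.31,.07)))
c=env.read_camera("scene");cv2.imwrite("pics/s6.png",cv2.resize(c["frame"][190:290,220:360],None,fx=5,fy=5))
E
```

```text
pos [0.55   0.3076 0.1706] [1.7993e+02 3.0000e-02 8.1200e+00] inc [-0.0016 -0.0028  0.1506] [ 0.07  0.03 -0.18] dist 0.151 q7 -122.8 t 18.0
[279.11569576 205.57102913]
```

View pics/w6.png

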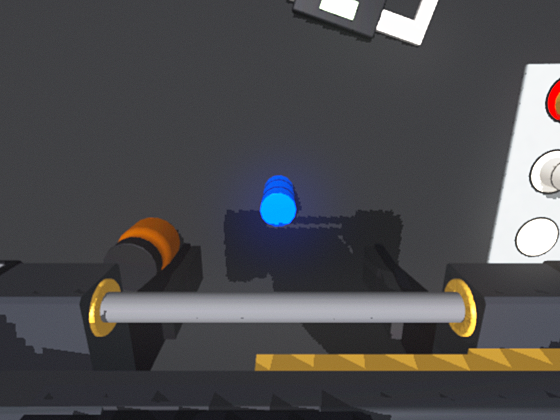

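View pics/s6.png

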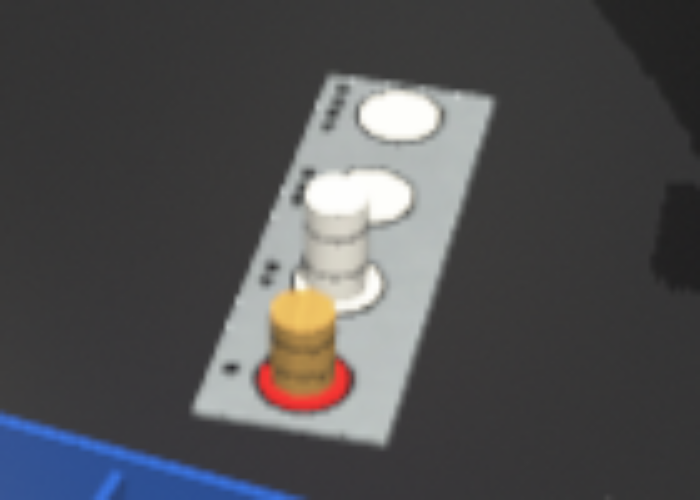

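Blue's top disc is at (278,208), about 2 mm from the prediction. Brass and white stand upright on marks 1 and 2. I'm descending on blue, with the jar clear.

>>> servo_tool:
  increments:
    - [[-0.002,-0.001,0.02,0,0,0,1],[-0.002,-0.001,0.055,0,0,0,1],[-0.002,-0.001,0.09,0,0,0,1],[-0.002,-0.001,0.12,0,0,0,1],[-0.002,-0.001,0.14,0,0,0,1],[-0.002,-0.001,0.15,0,0,0,1],[-0.002,-0.001,0.15,0,0,0,1],[-0.002,-0.001,0.15,0,0,0,0],[-0.002,-0.001,0.15,0,0,0,-0.3],[-0.002,-0.001,0.15,0,0,0,-1],[-0.002,-0.001,0.15,0,0,0,-1],[-0.002,-0.001,0.15,0,0,0,-1],[-0.002,-0.001,0.15,0,0,0,-1],[-0.002,-0.001,0.15,0,0,0,-1],[-0.002,-0.001,0.15,0,0,0,-1]]

```text
time_s: 19.6
tool_pos: [0.5471, 0.3103, 0.0211]
tool_rot: [180.0, 0.0, 8.3]
force: [-0.3, -0.3, 0.4]
grip_width: 0.0308
```

>>> servo_tool:
  increments:
    - [[0,0,-0.02,0,0,0,-1],[0,0,-0.06,0,0,0,-1],[0,0,-0.1,0,0,0,-1],[0,0,-0.13,0,0,0,-1],[0,0,-0.14,0,0,0,-1],[0,0,-0.14,0,0,0,-1],[0,0,-0.14,0,0,0,-1]]

```text
time_s: 20.3
tool_pos: [0.5464, 0.3096, 0.1594]
tool_rot: [179.9, 0.1, 8.3]
force: [-0.4, -0.8, -1.3]
grip_width: 0.0295
```

```bash
python3 - <<'E'
from g import *
go(.5367,.033,.15,8.3)
E
```

```text
pos [0.5464 0.3096 0.1594] [1.7994e+02 1.3000e-01 8.2700e+00] inc [-0.0493  0.2723  0.0098] [ 0.06  0.13 -0.03] dist 0.277 q7 -123.1 t 20.3
```

>>> servo_tool:
  increments:
    - [[-0.002,0.013,0,0,0,0,-1],[-0.007,0.04,0,0,0,0,-1],[-0.013,0.075,0,0,0,0,-1],[-0.02,0.11,0.005,0,0,0,-1],[-0.026,0.145,0.01,0,0,0,-1],[-0.032,0.18,0.01,0,0,0,-1],[-0.038,0.215,0.01,0,0,0,-1],[-0.044,0.245,0.01,0,0,0,-1],[-0.048,0.265,0.01,0,0,0,-1],[-0.049,0.272,0.01,0,0,0,-1],[-0.049,0.272,0.01,0,0,0,-1],[-0.049,0.272,0.03,0,0,0,-1],[-0.049,0.272,0.06,0,0,0,-1],[-0.049,0.272,0.09,0,0,0,-1],[-0.049,0.272,0.11,0,0,0,-1],[-0.049,0.272,0.12,0,0,0,-1],[-0.049,0.272,0.12,0,0,0,-1],[-0.049,0.272,0.12,0,0,0,-1]]

```text
time_s: 22.1
tool_pos: [0.5384, 0.035, 0.0418]
tool_rot: [-180.0, -0.1, 8.3]
force: [0.3, -0.4, -1.1]
grip_width: 0.0292
```

```bash
python3 - <<'E'
from g import *
go(.5362,.0330,.027,8.3)
E
```

```text
pos [0.5384 0.035  0.0418] [-1.7998e+02 -6.0000e-02  8.3300e+00] inc [-0.0025  0.0017  0.0148] [-0.02 -0.06  0.03] dist 0.015 q7 -95.7 t 22.1
```

>>> servo_tool:
  increments:
    - [[-0.0015,0.001,0.005,0,0,0,-1],[-0.0015,0.001,0.01,0,0,0,-1],[-0.0015,0.001,0.0135,0,0,0,-1],[-0.0015,0.001,0.0145,0,0,0,-1],[-0.0015,0.001,0.0145,0,0,0,-1],[-0.0015,0.001,0.0145,0,0,0,-1]]

```text
time_s: 22.7
tool_pos: [0.5366, 0.0327, 0.0272]
tool_rot: [180.0, -0.0, 8.3]
force: [-1.7, -0.9, 6.1]
grip_width: 0.0294
```

```bash
python3 - <<'E'
from g import *
go(.5362,.0330,.027,8.3)
E
```

```text
pos [0.5366 0.0327 0.0272] [ 1.7997e+02 -1.0000e-02  8.2600e+00] inc [-0.0003 -0.0004  0.0002] [ 0.03 -0.01 -0.04] dist 0.001 q7 -96.1 t 22.7
```

>>> servo_tool:
  increments:
    - [[0,0,0,0,0,0,-0.2],[0,0,0,0,0,0,0],[0,0,0,0,0,0,0.3],[0,0,0,0,0,0,0.6],[0,0,0,0,0,0,0.6],[0,0,0,0,0,0,0.6],[0,0,-0.02,0,0,0,0.6],[0,0,-0.06,0,0,0,1],[0,0,-0.1,0,0,0,1],[0,0,-0.13,0,0,0,1],[0,0,-0.145,0,0,0,1],[0,0,-0.145,0,0,0,1],[0,0,-0.145,0,0,0,1]]

```text
time_s: 24.0
tool_pos: [0.5356, 0.0327, 0.1702]
tool_rot: [-180.0, 0.1, 8.3]
force: [-0.4, 0.8, 0.5]
grip_width: 0.0868
```

```bash
python3 - <<'E'
from g import *
go(.5885,-.2942,.18,8.3)
E
```

```text
pos [0.5356 0.0327 0.1702] [-1.80e+02  1.10e-01  8.26e+00] inc [ 0.0053  0.3311 -0.0098] [-0.    0.11 -0.04] dist 0.331 q7 -91.6 t 24.0
```

>>> servo_tool:
  increments:
    - [[0,0.013,-0.005,0,0,0,1],[0,0.04,-0.01,0,0,0,1],[0.001,0.075,-0.01,0,0,0,1],[0.002,0.11,-0.01,0,0,0,1],[0.002,0.145,-0.01,0,0,0,1],[0.003,0.18,-0.01,0,0,0,1],[0.003,0.215,-0.01,0,0,0,1],[0.004,0.25,-0.01,0,0,0,1],[0.004,0.285,-0.01,0,0,0,1],[0.005,0.313,-0.01,0,0,0,1],[0.005,0.327,-0.01,0,0,0,1],[0.005,0.331,-0.01,0,0,0,1],[0.005,0.331,-0.01,0,0,0,1],[0.005,0.331,-0.01,0,0,0,1]]

```text
time_s: 25.4
tool_pos: [0.5892, -0.2918, 0.1815]
tool_rot: [-179.9, 0.0, 8.4]
force: [-0.1, 0.7, 0.2]
grip_width: 0.0869
```

```bash
python3 - <<'E'
from g import *
go(.5880,-.2942,.035,8.3)
c=env.read_camera("wrist");cv2.imwrite("pics/w7.png",c["frame"]);print(proj(c,(.5893,-.2942,.085)))
c=env.read_camera("scene");a=cv2.resize(c["frame"][180:280,220:350],(520,400))
c=env.read_camera("top");b=cv2.resize(c["frame"][145:245,230:295],(260,400));cv2.imwrite("pics/s7.png",np.hstack([a,b]))
E
```

```text
pos [ 0.5892 -0.2918  0.1815] [-179.93    0.      8.41] inc [-0.0016  0.0024  0.1465] [-0.07  0.    0.11] dist 0.147 q7 -62.1 t 25.4
[285.32597841 206.71455092]
```

View pics/w7.png

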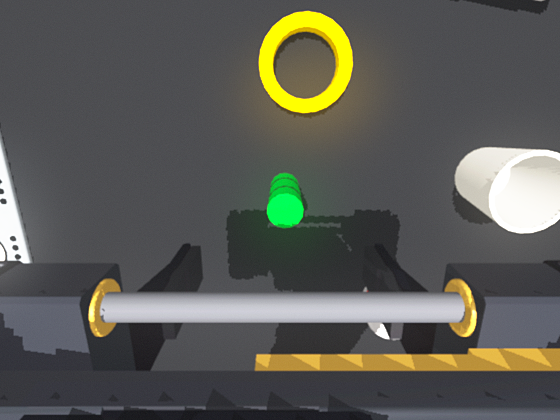

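View pics/s7.png

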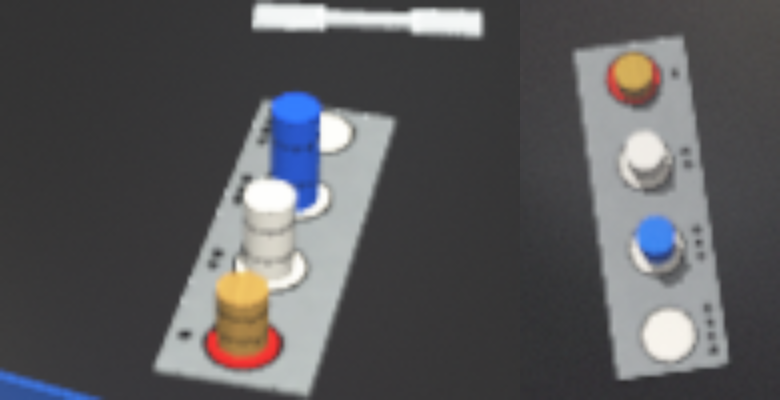

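Green's top disc is at (285,209), 2 mm from the prediction. Three specimens stand on marks 1–3. I'm grasping green.

>>> servo_tool:
  increments:
    - [[-0.001,0.001,0.02,0,0,0,1],[-0.001,0.001,0.055,0,0,0,1],[-0.001,0.001,0.09,0,0,0,1],[-0.001,0.001,0.12,0,0,0,1],[-0.001,0.001,0.138,0,0,0,1],[-0.001,0.001,0.146,0,0,0,1],[-0.001,0.001,0.146,0,0,0,1],[-0.001,0.001,0.146,0,0,0,0],[-0.001,0.001,0.146,0,0,0,-0.3],[-0.001,0.001,0.146,0,0,0,-1],[-0.001,0.001,0.146,0,0,0,-1],[-0.001,0.001,0.146,0,0,0,-1],[-0.001,0.001,0.146,0,0,0,-1],[-0.001,0.001,0.146,0,0,0,-1],[-0.001,0.001,0.146,0,0,0,-1]]

```text
time_s: 27.05
tool_pos: [0.5881, -0.2951, 0.0356]
tool_rot: [-180.0, 0.0, 8.3]
force: [-0.5, 0.7, 0.5]
grip_width: 0.0311
```

>>> servo_tool:
  increments:
    - [[0,0,-0.02,0,0,0,-1],[0,0,-0.06,0,0,0,-1],[0,0,-0.1,0,0,0,-1],[0,0,-0.14,0,0,0,-1],[0,0,-0.16,0,0,0,-1],[0,0,-0.16,0,0,0,-1],[0,0,-0.16,0,0,0,-1]]

```text
time_s: 27.75
tool_pos: [0.5877, -0.2949, 0.1946]
tool_rot: [-180.0, 0.1, 8.3]
force: [-0.1, 1.0, -2.2]
grip_width: 0.0295
```

```bash
python3 - <<'E'
from g import *
go(.4674,.023,.19,8.3)
E
```

```text
pos [ 0.5877 -0.2949  0.1946] [-1.7997e+02  6.0000e-02  8.2700e+00] inc [-0.0733 -0.3319  0.0048] [-0.03  0.06 -0.03] dist 0.34 q7 -61.9 t 27.75
```

>>> servo_tool:
  increments:
    - [[-0.003,-0.013,0,0,0,0,-1],[-0.009,-0.04,0,0,0,0,-1],[-0.016,-0.075,0,0,0,0,-1],[-0.024,-0.11,0,0,0,0,-1],[-0.032,-0.145,0.005,0,0,0,-1],[-0.04,-0.18,0.005,0,0,0,-1],[-0.047,-0.215,0.005,0,0,0,-1],[-0.055,-0.25,0.005,0,0,0,-1],[-0.063,-0.285,0.005,0,0,0,-1],[-0.069,-0.313,0.005,0,0,0,-1],[-0.072,-0.328,0.005,0,0,0,-1],[-0.073,-0.332,0.005,0,0,0,-1],[-0.073,-0.332,0.005,0,0,0,-1],[-0.073,-0.332,0.03,0,0,0,-1],[-0.073,-0.332,0.065,0,0,0,-1],[-0.073,-0.332,0.1,0,0,0,-1],[-0.073,-0.332,0.125,0,0,0,-1],[-0.073,-0.332,0.14,0,0,0,-1],[-0.073,-0.332,0.14,0,0,0,-1],[-0.073,-0.332,0.14,0,0,0,-1]]

```text
time_s: 29.75
tool_pos: [0.4685, 0.0218, 0.0556]
tool_rot: [-180.0, 0.0, 8.2]
force: [-0.1, -0.1, -1.2]
grip_width: 0.0295
```

```bash
python3 - <<'E'
from g import *
go(.4674,.023,.0415,8.3)
E
```

```text
pos [0.4685 0.0218 0.0556] [-1.7999e+02  3.0000e-02  8.1600e+00] inc [-0.0009 -0.0013  0.0141] [-0.01  0.03 -0.14] dist 0.014 q7 -91.5 t 29.75
```

>>> servo_tool:
  increments:
    - [[-0.0005,0,0.005,0,0,0,-1],[-0.0005,0,0.01,0,0,0,-1],[-0.0005,0,0.013,0,0,0,-1],[-0.0005,0,0.014,0,0,0,-1],[-0.0005,0,0.014,0,0,0,-1],[-0.0005,0,0.014,0,0,0,-1]]

```text
time_s: 30.35
tool_pos: [0.4677, 0.0228, 0.0418]
tool_rot: [180.0, -0.0, 8.3]
force: [-0.4, -1.3, 1.2]
grip_width: 0.03
```

```bash
python3 - <<'E'
from g import *
go(.4674,.023,.0415,8.3)
E
```

```text
pos [0.4677 0.0228 0.0418] [ 1.7998e+02 -1.0000e-02  8.2800e+00] inc [-0.0003 -0.0002  0.0003] [ 0.02 -0.01 -0.02] dist 0.0 q7 -92.2 t 30.35
```

Light contact at (0.4677, 0.0228). Releasing, raising and moving aside.

>>> servo_tool:
  increments:
    - [[0,0,0,0,0,0,-0.2],[0,0,0,0,0,0,0],[0,0,0,0,0,0,0.3],[0,0,0,0,0,0,0.6],[0,0,0,0,0,0,0.6],[0,0,0,0,0,0,0.6],[0,0,-0.02,0,0,0,0.6],[0,0,-0.06,0,0,0,1],[0,0,-0.1,0,0,0,1],[0,0,-0.13,0,0,0,1],[0,0,-0.15,0,0,0,1],[0,0.01,-0.155,0,0,0,1],[0,0.04,-0.155,0,0,0,1],[0,0.08,-0.155,0,0,0,1],[0,0.12,-0.155,0,0,0,1],[0,0.16,-0.155,0,0,0,1],[0,0.2,-0.155,0,0,0,1],[0,0.22,-0.155,0,0,0,1],[0,0.22,-0.155,0,0,0,1],[0,0.22,-0.155,0,0,0,1]]

```text
time_s: 32.35
tool_pos: [0.4989, -0.1938, 0.1957]
tool_rot: [-179.9, 0.1, 8.3]
force: [-0.4, 1.6, -0.3]
grip_width: 0.087
```

```bash
python3 - <<'E'
from g import *
from m import pick
S=env.read_camera("scene");T=env.read_camera("top")
cv2.imwrite("pics/s8.png",cv2.resize(S["frame"][170:290,210:350],(700,600)))
cv2.imwrite("pics/t8.png",cv2.resize(T["frame"][145:245,220:300],(480,600)))
cv2.imwrite("pics/sf.png",S["frame"])
M={"brass":(.6757,.0531),"white":(.6061,.0433),"blue":(.5372,.0329),"green":(.4677,.023)}
hs={"brass":.046,"white":.061,"blue":.076,"green":.091}
for n in M:
    # project expected top centre, then pick top disc near it
    for c,nm in((T,"top"),(S,"scene")):
        u=proj(c,(*M[n],hs[n]));f=c["frame"].astype(int);B,G,R=f[...,0],f[...,1],f[...,2]
        m={"green":(G>1.5*R)&(G>1.3*B)&(G>150 if nm=="top" else G>170),"brass":(R>1.3*B)&(G>.55*R)&(R>150),"white":(f.min(2)>205),"blue":(B>1.6*R)&(B>(190 if nm=="top" else 210))}[n]
        w=np.zeros_like(m);x,y=u.round().astype(int);w[y-9:y+10,x-9:x+10]=1;m&=w
        ks=blobs(m,8)
        for k in ks:
            mm=np.zeros(m.shape,np.uint8);cv2.drawContours(mm,[k],-1,1,-1);ys,xs=np.nonzero(mm)
            p=onz(c,(xs.mean(),ys.mean()),hs[n]);print(n,nm,"exp",u.round(1),"got",xs.mean().round(1),ys.mean().round(1),len(xs),np.ptp(xs)+1,np.ptp(ys)+1,"off mm",((p[:2]-M[n])*1000).round(1))
E
```

```text
brass top exp [257.5 161.5] got 257.8 162.1 72 10 9 off mm [-1.8 -1.1]
brass scene exp [280.  252.7] got 281.4 261.4 20 9 3 off mm [25.9 13.6]
brass scene exp [280.  252.7] got 280.2 252.6 121 13 13 off mm [-0.3  0.4]
white top exp [260.2 182.4] got 260.1 182.6 73 11 13 off mm [-0.7  0.3]
white scene exp [287.4 228.6] got 286.9 228.5 85 13 8 off mm [ 0.1 -1.1]
blue top exp [263.2 203.7] got 263.4 203.2 71 10 10 off mm [ 1.6 -0.5]
blue scene exp [293.9 206.4] got 293.4 206.7 75 12 8 off mm [ 1.4 -0.7]
green top exp [266.1 225.9] got 266.2 225.4 72 9 10 off mm [ 1.4 -0.2]
green scene exp [300.2 185.7] got 299.9 186.0 60 11 7 off mm [ 1.6 -0.2]
```

View pics/s8.png

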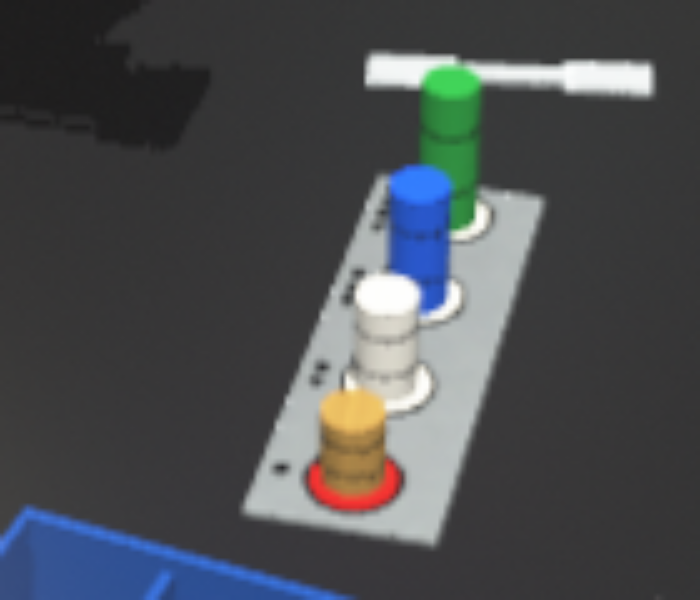

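View pics/t8.png

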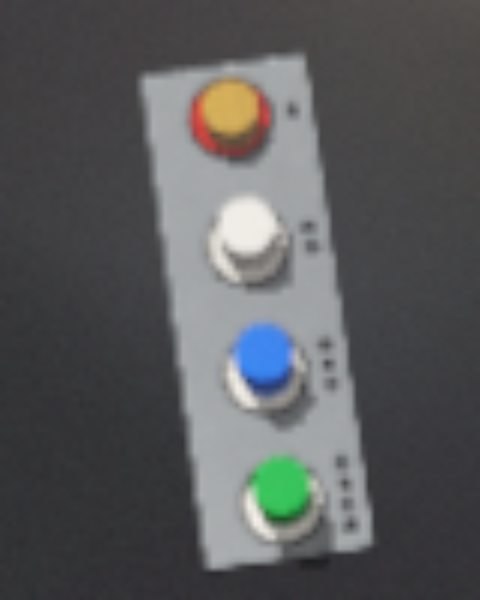

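All four are upright in order, within about 2 mm of their marks in both views. I'll check that the bystanders haven't moved, then hand in.

```bash
python3 - <<'E'
from cell import env
import cv2,numpy as np
a=cv2.imread("pics/top0.png").astype(int);b=env.read_camera("top")["frame"].astype(int)
print("jar diff",abs(a-b)[210:242,122:152].mean(),"cell diff",abs(a-b)[205:245,398:430].mean())
o=env.get_obs();print(o["time_s"],o["tool_pos"],o["grip_width"],abs(o["joint_velocities"]).max())
env.sign_off()
E
```

```text
jar diff 1.7430555555555556 cell diff 1.3424479166666667
32.6 [ 0.49947879 -0.19330442  0.19678433] 0.08679857711421342 0.44738948916146803
the job is handed in; nothing more can be done
```

The four specimens stand upright and released on the queue board in height order: brass on one dot (red), white on two, blue on three, green on four. I handed the job in at 32.6 s, with the gripper open and clear of everything.

**Placement:** the last top and scene views put each specimen's top within about 2 mm of its mark's centre. The 46 mm marks leave 8 mm of room round each 30 mm specimen.

**Bystanders:** the jar and the load cell look the same in the top view as at the start; only image noise differs.

**Checks that disagreed or failed:**
- The wrist camera put things 2–3 mm nearer the base along x than the top camera did. The scene camera put the marks 2–3 mm nearer too. This is near the stated calibration error, and I aimed between or close to the readings.
- Triangulating the marks gave a height of about 8 mm instead of 6 mm; specimen heights matched to within 0.5 mm.
- For brass, the final scene-view mask ran into the side of the specimen and picked up part of the red rim. Its position therefore rests mainly on the top view, which read 1.8 mm and 1.1 mm off centre.

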